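# Find the transport case with the loose core

## Task

One of the three sealed transport cases in the rack has a core that has come loose inside. Lift them out one at a time and rock or shake each gently end to end, clear of the rack, until you feel the loose core knock in one; seat that case fully home in the empty single cradle. Put each sound case you tried back in its own nest, set everything down gently, and leave the other things on the bench alone.

Things in the scene. Friction and masses are not known exactly. Their poses are not given: they have to be found in the camera images.
- case_1_center (a point): centre (24 mm above the underside) of the case that starts in nest_1. Each case is a closed opaque off-white plastic box, 130 mm long (its x), 40 wide (y), 48 high (z), with a grey band near either end and a blank label on top. All look alike and weigh 0.35 to 0.5 kg; either end may go to either end of a nest. Inside each is a 0.2 kg metal core, clamped tight in two of the three
- case_2_center (a point): centre of the like case that starts in nest_2. In one case, any of the three, the core is loose and rests at mid-length: tipped lengthways beyond about 15 degrees, or jerked, it slides 26 mm to that end, knocks, and stays there when level again; from one end to the other this shifts the moment in the hand about the case's y by 0.08 to 0.1 N m
- case_3_center (a point): centre of the like case that starts in nest_3; same size and looks as the two others
- nest_1 (a point): left-hand (+y) nest of the rack, an aluminium plate 160 by 250 by 8 mm thick with three nests 88 mm apart: where a case's centre lies when fully home, 32 mm above the table; x along the case, y across
- nest_2 (a point): middle nest, likewise. Each nest has 14 mm high stops at the four corners and both ends, with sloped lips up to 20 mm above the plate, and 2 mm play per side; the middle 90 mm of its length is open at both sides for the fingers, down to the plate
- nest_3 (a point): right-hand (-y) nest, likewise
- cradle_home (a point): home point of the empty single cradle (aluminium plate 160 by 74 mm with one nest just like those of the rack): where the centre of a case lies when fully home, 32 mm above the table; x along the case's length, y across
- bottle_a_center (a point): bystander: empty square glass bottle with a black cap, 38 mm wide, 88 mm high, standing between rack and cradle; point 40 mm above its underside
- bottle_b_center (a point): bystander: amber bottle of the same shape, beyond the rack; point 40 mm above its underside
- bottle_c_center (a point): bystander: clear bottle of the same shape, beyond the rack; point 40 mm above its underside
- tape_roll: bystander: roll of tape lying flat, 90 mm across, 25 mm high; origin at its underside
- spare_cap: bystander: black bottle cap, 34 mm across, 20 mm high, near the rack and cradle; origin at its underside
- stapler: bystander: grey stapler, 36 by 120 by 44 mm; origin at its underside
There are look-alikes about, which are no part of the job. What is shaped like the part that bears case_3_center but blue is not meant.

How it is judged:
By the outcome, as a careful person would: the job done as asked, in the order asked, and still so for the second after the job is handed in, with the robot touching nothing.
It also fails if it takes over 72 s, if anything falls off the work surface, if the arm or the gripper's body presses on something with over 40 N, if the wrist force passes 120 N, or if a joint passes its speed limit or range.

## Robot

A 7-joint arm with a two-finger parallel gripper is mounted at the origin on the work surface. World frame = base frame: x ahead of the robot, y to its left, z up, the work surface at z = 0. Lengths are in m, angles in rad, forces in N, time in s.
With the tool pointing down it reaches from about 0.4 to 0.85 m from the base axis. Payload 10.4 kg.
Tool frame: the origin (TCP) lies where the fingers leave the gripper's body, on its centre line; the fingertips stand 70 mm ahead of it and the grasp point (between the pads) lies r.grip_depth ahead of it (r.grip_depth is the distance from the TCP to the grasp point, in m); z points along the fingers, y is the direction in which the jaws open and shut (so a half turn about z gives the same grasp; the last joint's range is limited). The gripper opens to 87 mm and grips with 3 to 60 N. Pads are 19 mm wide; open, the fingers measure 117 mm over their backs; the gripper's body (75 mm by 190 mm) begins 51 mm behind the grasp point.
Start: joints at [-1.314, 0.332, -0.065, 1.46, 0.022, 1.35, -0.088], TCP at [0.173, 0.601, 0.292] pointing down, gripper open.
Joint ranges: [-2.6, 2.6], [-0.5, 2.12], [-1.47, 1.34], [0.16, 2.42], [-1.27, 4.41], [0.06, 2.06], [-2.6, 2.6]. Speed limits (rad/s): [2.22, 2.22, 2.79, 2.79, 3.14, 3.14, 3.14].

## Interface

Orientations are given as a unit quaternion [x, y, z, w].
In Python, from bench import monitor, viewer, workorder, nets, r gives the robot as it stands.
- The arm moves only by the tool drive_tool, never from a script. Its argument "plan" is a list of rows, each an object of numbers: "rx", "ry", "rz": the turn, a rotation vector about the tool's x, y, z in units of 360 degrees (1.0 is 360 degrees); "x", "y", "z": the shift along the tool's x, y, z in units of 1000 mm (1.0 is 1000 mm); "fingers": the opening, from 0 (shut) to 1 (fully open). In form: [{"rx": .., "ry": .., "rz": .., "x": .., "y": .., "z": .., "fingers": ..}, ...]. A call has 1 to 12 rows; each row is the pose to reach, as a shift and turn from the pose commanded when the call began, along the tool's axes at that moment, turning the shorter way round; what a row does not reach only later rows make up. A row lasts 1/8 s, in which the tool goes at most 62.5 mm and 10.7 degrees, less where a joint would pass 70% of its speed; a pose out of reach is approached as far as the arm can. A call with a number of a shift or a turn outside -1 to 1 is refused whole. A call with a gripper value outside its range is refused whole. The fingers move at their own pace and stop on an object; "squeeze" is the grip in N (left out, the last holds). Time passes only in rows, so rows that repeat a pose let the fingers close. It gives the time, the measured TCP pose, the force and the opening at its end, in the units of the state.
- monitor.read_state(): the state, without advancing time (a new reading comes with each control period).
- viewer.camera(name): name is "side" or "top"; returns a dict with "color" (480x640x3 uint8, red, green, blue), "depth" (480x640 float32, m along the optical axis (not along the pixel's ray), 0 where there is no reading), "camera_matrix" (3x3 intrinsics, pixels), "xyz" and "rotation" of the camera in the world. Camera axes: x right, y down, z forward; pixel columns grow to the right and rows downward; lengths in m; the calibration is good to about 2 mm. A picture is of the moment at which its call begins.
- workorder.close_job(): hands the job in, once; it reports no verdict.
Trained networks look in the newest picture that a camera, given by its name, has taken for a name from the list of things; names that differ only in an ending like _2 or _b are one class to them, and where a whole thing is asked for, a point or a joint stands for the part that bears it (a point fixed in the world has none). Each returns a list of dicts, best first, with "confidence" (0 to 1); they miss things now and then, are a little off and sometimes report something else, mostly with a low value. They report only what shows in the picture. A call takes as long as a camera call. They do not tell look-alikes from the thing itself.
- nets.find_in(label, camera): "centre" ([x, y, z] in m, in world coordinates, good to about 4 mm: the middle of the surface that is visible of it).
- nets.regions_of(label, camera): "region" (480x640 bool, what is visible of it).
The state is a dict: "time": time; "joint_positions": joint angles; "joint_vel": joint speeds; "joint_torque": joint torques, N m; "ee_pos": TCP position; "eef_rot": TCP orientation; "ft_force": force on the tool from outside, world axes, zero at the start; "torque": the same for the moment, N m; "width": finger opening in m.
Only numpy, scipy, OpenCV 4.12 (cv2) and the standard library are available. Lean on these libraries where they do the work, as an engineer would, in place of code of your own. Each camera call takes 0.05 s, during which the arm holds its last target.

## Working session

There is one attempt and no reset: what is moved stays moved. The work goes in short steps, Python scripts to look and compute and a tool call to move; the robot and the scene stay as the last step left them, time stands still between calls to the robot, and variables do not carry over. Pictures are saved under pics/ and viewed, and the job is handed in when it is done.

Besides the shell and the picture viewer there is one more tool, called after "Request:" as name(argument=value, ...) on one line, values as JSON. drive_tool: Moves the arm, as the interface text tells. Its arguments: {"type":"object","properties":{"plan":{"type":"array","items":{"type":"object","properties":{"rx":{"type":"number","minimum":-1,"maximum":1},"ry":{"type":"number","minimum":-1,"maximum":1},"rz":{"type":"number","minimum":-1,"maximum":1},"x":{"type":"number","minimum":-1,"maximum":1},"y":{"type":"number","minimum":-1,"maximum":1},"z":{"type":"number","minimum":-1,"maximum":1},"fingers":{"type":"number"}}}},"squeeze":{"type":"number"}},"required":["plan"]}

```bash
ls; mkdir -p pics; python3 - <<'E'
from bench import monitor, viewer, workorder, nets, r
import cv2
print(r.grip_depth); print(monitor.read_state())
for c in ("top","side"):
    d=viewer.camera(c); cv2.imwrite(f"pics/{c}0.png",d["color"][:,:,::-1]); print(c,d["xyz"],d["rotation"],d["camera_matrix"])
    for l in ("case_1_center","nest_1","cradle_home","bottle_a_center","spare_cap","tape_roll","stapler"):
        try: print(l,[(k["centre"],round(k["confidence"],2)) for k in nets.find_in(l,c)])
        except Exception as e: print(l,e)
E
```

```text
pics
0.051
{'time': 0.0, 'joint_positions': array([-1.313578  ,  0.33285654, -0.0647234 ,  1.46096839,  0.02159065,
        1.34989361, -0.08848374]), 'joint_vel': array([ 1.42382584e-03,  3.73274150e-04,  2.92841050e-04,  7.77826392e-04,
       -7.28461558e-05,  1.32214403e-03, -1.67185441e-03]), 'joint_torque': array([-9.98523246e-04, -6.23243594e+01,  2.41764716e-02, -3.89896381e+01,
       -6.14153501e-02,  3.95145477e-02,  1.20082195e-04]), 'ee_pos': array([0.17251687, 0.60040737, 0.29145058]), 'eef_rot': array([ 1.39424471e-01,  9.90232450e-01, -7.11432189e-04, -7.44796018e-05]), 'ft_force': array([-0.43381137,  0.60348395, -0.09871646]), 'torque': array([ 0.01959346,  0.02172289, -0.02389737]), 'width': 0.08697068966091245}
top [0.41667775 0.03475043 1.26331227] [-0.70378316  0.70716177 -0.05569583  0.03885188] [[624.73949165   0.         319.05851098]
 [  0.         624.73949165 252.58178476]
 [  0.           0.           1.        ]]
case_1_center [([0.5668, -0.0158, 0.0561], 0.74), ([0.5896, 0.1034, 0.0782], 0.58)]
nest_1 [([0.5671, -0.0783, 0.0038], 0.97)]
cradle_home [([0
[... 155 characters left out ...]
.7)]
tape_roll [([0.7657, 0.2061, 0.0266], 0.81), ([0.5669, -0.1875, 0.0526], 0.43)]
stapler [([0.7511, -0.2418, 0.0361], 0.93)]
side [0.39982526 0.52999036 0.65447234] [-0.15317323  0.9191284  -0.35738951  0.06335362] [[490.65034041   0.         323.0838685 ]
 [  0.         490.65034041 236.80144704]
 [  0.           0.           1.        ]]
case_1_center [([0.5717, -0.0025, 0.0539], 0.91)]
nest_1 [([0.5245, -0.0243, 0.0096], 0.55)]
cradle_home [([0.53, 0.2686, 0.0069], 0.57)]
bottle_a_center [([0.5943, 0.118, 0.0612], 0.67), ([0.438, 0.1185, 0.0172], 0.15)]
spare_cap [([0.4369, 0.1173, 0.0203], 0.74)]
tape_roll [([0.7638, 0.2108, 0.0228], 0.87)]
stapler [([0.7519, -0.2241, 0.0285], 0.62)]
```

View pics/top0.png

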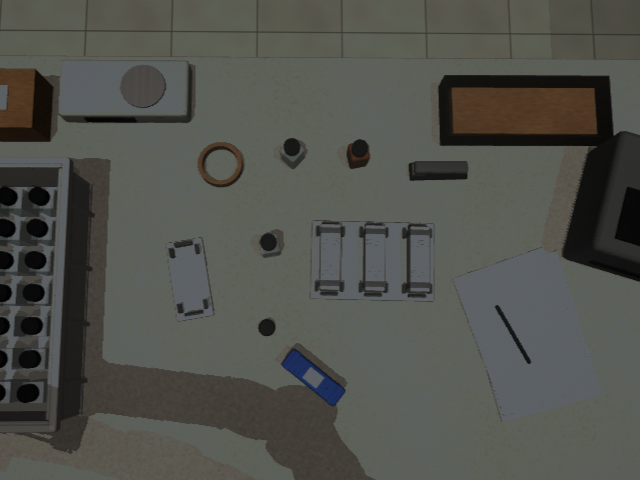

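View pics/side0.png

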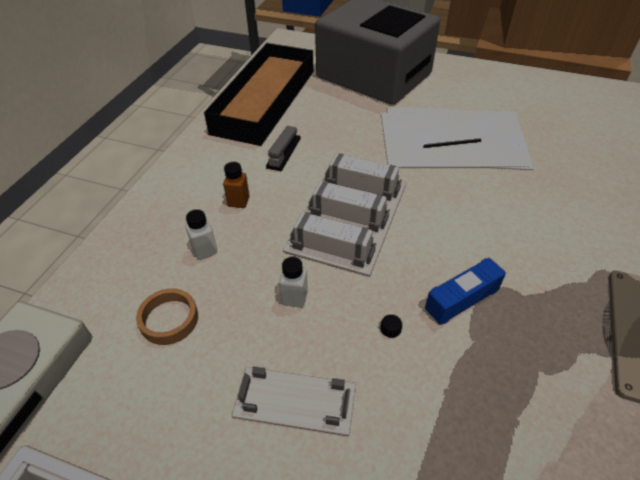

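Top view: the rack is at about (372,260), with cases at columns 329, 374 and 419. The cradle is at (190,279), tilted a few degrees. Bottle a is at (269,243), the cap at (266,327), and the blue look-alike at (313,376). I'll fit the poses from depth.

```bash
cat > h.py <<'E'
from bench import monitor, viewer, workorder, nets, r
import cv2, numpy as np
from scipy.spatial.transform import Rotation as R
def cloud(c):
    d=viewer.camera(c); K=d["camera_matrix"]; z=d["depth"].astype(float)
    v,u=np.mgrid[:480,:640]
    P=np.stack([(u-K[0,2])/K[0,0]*z,(v-K[1,2])/K[1,1]*z,z],-1)
    W=P@R.from_quat(d["rotation"]).as_matrix().T+np.array(d["xyz"])
    W[z==0]=np.nan
    return d,W
def rect(W,x0,x1,y0,y1,z0,z1):
    m=(W[...,0]>x0)&(W[...,0]<x1)&(W[...,1]>y0)&(W[...,1]<y1)&(W[...,2]>z0)&(W[...,2]<z1)
    p=W[m]; (c,s,a)=cv2.minAreaRect((p[:,:2]*1000).astype(np.float32))
    return np.round(c,1),np.round(s,1),round(a,2),len(p),np.round(np.median(p[:,2])*1000,1)
E
python3 - <<'E'
from h import *
for c in ("top","side"):
    d,W=cloud(c)
    print(c,'table z',np.nanmedian(W[(abs(W[...,0]-.45)<.03)&(abs(W[...,1]+.1)<.05)][:,2]))
    for y in (0.0736,-0.0144,-0.1024):
        print(y,rect(W,.45,.70,y-.04,y+.04,.047,.07))
    print('rack',rect(W,.44,.70,-.25,.075,.005,.014))
    print('cradle',rect(W,.42,.65,.19,.35,.004,.014)); print('cradle stops',rect(W,.42,.65,.19,.35,.016,.04))
    for n,b in dict(ba=(.55,.65,.06,.16),cap=(.4,.47,.08,.14)).items(): print(n,rect(W,*b,.012,.12))
    print('blue',rect(W,.2,.42,-.1,.1,.03,.07))
E
```

```text
top table z -0.0004810036706068832
0.0736 (array([597.5,  98.8]), array([39.7, 30.6]), 4.16, 113, np.float64(60.2))
-0.0144 (array([572.4, -16.7]), array([ 40.1, 129.6]), 88.4, 1349, np.float64(55.5))
-0.1024 (array([ 570. , -104.2]), array([ 40.2, 129.1]), 88.79, 1364, np.float64(55.4))
rack (array([569.3, -87.5]), array([257.8, 323.2]), 0.55, 3776, np.float64(7.9))
cradle (array([534.9, 269.8]), array([159.5, 230.1]), 89.83, 2672, np.float64(7.6))
cradle stops (array([534.3, 265.1]), array([149. ,  58.3]), 9.59, 300, np.float64(25.1))
ba (array([597.1, 102.7]), array([38.5, 37.9]), 9.6, 431, np.float64(80.0))
cap (array([436.3, 108.5]), array([31.6, 31.6]), 89.39, 217, np.float64(19.4))
blue (array([339.9,  18. ]), array([129.7,  41. ]), 51.15, 1439, np.float64(47.6))
side table z -0.00031133774992869734
0.0736 (array([599. ,  99.3]), array([39.6, 28.6]), 0.08, 101, np.float64(60.3))
-0.0144 (array([575., -13.]), array([ 42.2, 130.1]), 88.28, 1519, np.float64(55.6))
-0.1024 (array([ 572.4, -101. ]), array([ 43.7, 129.6]), 88.5, 1274, np.float64(55.5))
rack (array([ 572.7, -100.8]), array([251.3, 159.9]), 88.49, 1910, np.float64(7.9))
cradle (array([526.8, 268. ]), array([103.3, 192.5]), 88.18, 5326, np.float64(8.0))
cradle stops (array([536.6, 267.2]), array([148.4,  59.4]), 9.81, 726, np.float64(25.6))
ba (array([599.4, 106.4]), array([38.1, 39.3]), 10.04, 1134, np.float64(60.3))
cap (array([438.4, 112.6]), array([31.4, 30.8]), 56.51, 346, np.float64(19.2))
blue (array([343.2,  20.8]), array([130.5,  41.1]), 51.41, 2111, np.float64(47.4))
```

```bash
cat >> h.py <<'E'
N={1:(.5735,-.015,-1.5),2:(.5711,-.103,-1.5),3:(.5688,-.191,-1.5),'c':(.5355,.266,9.7)}
def goal(x,y,z,yaw,cmd=None):
    """grasp axis at x,y; tcp z; case yaw deg -> tool-frame shift (m) and turn/360"""
    s=monitor.read_state(); p,q=(s["ee_pos"],R.from_quat(s["eef_rot"])) if cmd is None else cmd
    a=np.radians(yaw); best=None
    for f in (1,-1):
        X=np.array([np.cos(a),np.sin(a),0])*f; Z=np.array([0,0,-1.]); M=np.stack([X,np.cross(Z,X),Z],1)
        rv=(q.inv()*R.from_matrix(M)).as_rotvec()
        if best is None or np.linalg.norm(rv)<np.linalg.norm(best): best=rv
    t=q.inv().apply(np.array([x,y,z])-p)
    return np.round(t,4),np.round(best/2/np.pi,4)
def st():
    s=monitor.read_state(); q=R.from_quat(s["eef_rot"])
    print(round(s["time"],2),'p',np.round(s["ee_pos"],4),'toolY',np.round(q.apply([0,1,0]),3),'z',np.round(q.apply([0,0,1]),3),'F',np.round(s["ft_force"],2),'M',np.round(s["torque"],3),'w',round(s["width"],4),'Mtool',np.round(q.inv().apply(s["torque"]),3),'q',np.round(s["joint_positions"],2))
E
python3 - <<'E'
from h import *
st()
x,y,a=N[1]; print(goal(x,y,.20,a))
E
```

```text
0.9 p [0.1726 0.6007 0.2923] toolY [0.276 0.961 0.   ] z [ 0.  0. -1.] F [ 0.19 -0.8  -0.17] M [-0.06   0.    -0.031] w 0.0868 Mtool [ 0.057 -0.016  0.031] q [-1.31  0.33 -0.06  1.46  0.02  1.35 -0.09]
(array([-0.5554, -0.4811,  0.0922]), array([ 0.    , -0.    , -0.0404]))
```

Request:
drive_tool(plan=[{"x":-0.555,"y":-0.481,"z":0.0,"rz":-0.0404,"fingers":0.8},{"x":-0.555,"y":-0.481,"z":0.0,"rz":-0.0404,"fingers":0.8},{"x":-0.555,"y":-0.481,"z":0.0,"rz":-0.0404,"fingers":0.8},{"x":-0.555,"y":-0.481,"z":0.0,"rz":-0.0404,"fingers":0.8},{"x":-0.555,"y":-0.481,"z":0.0,"rz":-0.0404,"fingers":0.8},{"x":-0.555,"y":-0.481,"z":0.0,"rz":-0.0404,"fingers":0.8},{"x":-0.555,"y":-0.481,"z":0.0,"rz":-0.0404,"fingers":0.8},{"x":-0.555,"y":-0.481,"z":0.0,"rz":-0.0404,"fingers":0.8},{"x":-0.555,"y":-0.481,"z":0.0,"rz":-0.0404,"fingers":0.8},{"x":-0.555,"y":-0.481,"z":0.04,"rz":-0.0404,"fingers":0.8},{"x":-0.555,"y":-0.481,"z":0.092,"rz":-0.0404,"fingers":0.8},{"x":-0.555,"y":-0.481,"z":0.092,"rz":-0.0404,"fingers":0.8}], squeeze=40)

```text
validation failed for argument at $.pl...
```

```bash
python3 - <<'E'
from h import *
st()
x,y,a=N[1]; print(goal(x,y,.093,a))
E
```

```text
0.9 p [0.1726 0.6007 0.2923] toolY [0.276 0.961 0.   ] z [ 0.  0. -1.] F [ 0.19 -0.8  -0.17] M [-0.06   0.    -0.031] w 0.0868 Mtool [ 0.057 -0.016  0.031] q [-1.31  0.33 -0.06  1.46  0.02  1.35 -0.09]
(array([-0.5554, -0.4811,  0.1992]), array([ 0.    , -0.    , -0.0404]))
```

Request:
drive_tool(plan=[{"rx":0,"ry":0,"rz":-0.04,"x":-0.555,"y":-0.481,"z":0.0,"fingers":0.8}], squeeze=40)

```text
time: 1.02
ee_pos: [0.2035, 0.5501, 0.2913]
eef_rot: [0.042, 0.999, 0.0, -0.001]
ft_force: [1.8, -0.7, 0.1]
width: 0.0828
```

```bash
python3 - <<'E'
from h import *
x,y,a=N[1]; print(goal(x,y,.2,a))
E
```

```text
(array([-0.416 , -0.5323,  0.0905]), array([ 0.    , -0.0003, -0.0091]))
```

Request:
drive_tool(plan=[{"rx":0,"ry":0,"rz":-0.009,"x":-0.416,"y":-0.532,"z":0,"fingers":0.8},{"rx":0,"ry":0,"rz":-0.009,"x":-0.416,"y":-0.532,"z":0,"fingers":0.8},{"rx":0,"ry":0,"rz":-0.009,"x":-0.416,"y":-0.532,"z":0,"fingers":0.8},{"rx":0,"ry":0,"rz":-0.009,"x":-0.416,"y":-0.532,"z":0,"fingers":0.8},{"rx":0,"ry":0,"rz":-0.009,"x":-0.416,"y":-0.532,"z":0,"fingers":0.8},{"rx":0,"ry":0,"rz":-0.009,"x":-0.416,"y":-0.532,"z":0,"fingers":0.8},{"rx":0,"ry":0,"rz":-0.009,"x":-0.416,"y":-0.532,"z":0,"fingers":0.8},{"rx":0,"ry":0,"rz":-0.009,"x":-0.416,"y":-0.532,"z":0,"fingers":0.8},{"rx":0,"ry":0,"rz":-0.009,"x":-0.416,"y":-0.532,"z":0.03,"fingers":0.8},{"rx":0,"ry":0,"rz":-0.009,"x":-0.416,"y":-0.532,"z":0.06,"fingers":0.8},{"rx":0,"ry":0,"rz":-0.009,"x":-0.416,"y":-0.532,"z":0.09,"fingers":0.8},{"rx":0,"ry":0,"rz":-0.009,"x":-0.416,"y":-0.532,"z":0.09,"fingers":0.8}], squeeze=40)

```text
time: 2.52
ee_pos: [0.5714, -0.0229, 0.1996]
eef_rot: [0.02, 1.0, -0.001, -0.002]
ft_force: [-0.8, 0.8, 0.5]
width: 0.0695
```

```bash
python3 - <<'E'
from h import *
st()
x,y,a=N[1]; print(goal(x,y,.093,a))
E
```

```text
2.52 p [ 0.5714 -0.0229  0.1996] toolY [ 0.04   0.999 -0.002] z [-0.003 -0.002 -1.   ] F [-0.84  0.78  0.48] M [0.007 0.064 0.035] w 0.0695 Mtool [-0.005  0.064 -0.035] q [-0.46  0.31  0.5   1.74 -0.16  1.14  1.62]
(array([-0.0021,  0.0082,  0.1066]), array([-0.0003, -0.0005, -0.0022]))
```

Request:
drive_tool(plan=[{"rx":0,"ry":0,"rz":-0.002,"x":-0.002,"y":0.008,"z":0.03,"fingers":0.8},{"rx":0,"ry":0,"rz":-0.002,"x":-0.002,"y":0.008,"z":0.07,"fingers":0.8},{"rx":0,"ry":0,"rz":-0.002,"x":-0.002,"y":0.008,"z":0.095,"fingers":0.8},{"rx":0,"ry":0,"rz":-0.002,"x":-0.002,"y":0.008,"z":0.106,"fingers":0.8},{"rx":0,"ry":0,"rz":-0.002,"x":-0.002,"y":0.008,"z":0.106,"fingers":0.8}], squeeze=40)

```text
time: 3.15
ee_pos: [0.5742, -0.0113, 0.0965]
eef_rot: [0.011, 1.0, 0.0, -0.0]
ft_force: [0.2, 0.8, 0.2]
width: 0.0698
```

```bash
python3 - <<'E'
from h import *
st()
x,y,a=N[1]; print(goal(x,y,.093,a))
for c in ("top","side"): 
    d=viewer.camera(c); cv2.imwrite(f"pics/{c}1.png",d["color"][100:420,150:550,::-1] if c=="side" else d["color"][100:420,150:550,::-1])
E
```

```text
3.15 p [ 0.5742 -0.0113  0.0965] toolY [0.023 1.    0.   ] z [-0.  0. -1.] F [0.19 0.77 0.17] M [0.025 0.022 0.007] w 0.0698 Mtool [-0.024  0.023 -0.007] q [-0.43  0.44  0.45  1.82 -0.23  0.94  1.67]
(array([ 0.0007, -0.0037,  0.0035]), array([ 0.    , -0.    ,  0.0006]))
```

View pics/side1.png

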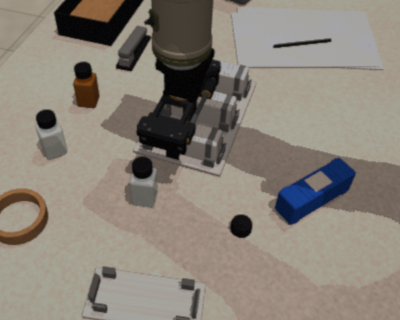

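The gripper straddles case 1 (crop around (190,120)). Its body is above and just clear of bottle a at (142,180). I'll centre it and close.

Request:
drive_tool(plan=[{"rx":0,"ry":0,"rz":0,"x":0.001,"y":-0.003,"z":0.003,"fingers":0.8},{"rx":0,"ry":0,"rz":0,"x":0.001,"y":-0.003,"z":0.003,"fingers":0.8}], squeeze=40)

```text
time: 3.5
ee_pos: [0.5731, -0.0152, 0.0936]
eef_rot: [0.012, 1.0, 0.0, 0.0]
ft_force: [-0.7, -1.0, -0.4]
width: 0.0695
```

```bash
python3 - <<'E'
from h import *
st()
x,y,a=N[1]; print(goal(x,y,.093,a))
E
```

```text
3.5 p [ 0.5731 -0.0152  0.0936] toolY [0.024 1.    0.   ] z [ 0.  0. -1.] F [-0.65 -0.97 -0.39] M [0.062 0.055 0.011] w 0.0695 Mtool [-0.06   0.056 -0.011] q [-0.43  0.44  0.46  1.82 -0.24  0.93  1.68]
(array([-0.0004,  0.0002,  0.0006]), array([0.    , 0.0001, 0.0004]))
```

Request:
drive_tool(plan=[{"rx":0,"ry":0,"rz":0,"x":0,"y":0,"z":0,"fingers":0.3},{"rx":0,"ry":0,"rz":0,"x":0,"y":0,"z":0,"fingers":0.3},{"rx":0,"ry":0,"rz":0,"x":0,"y":0,"z":0,"fingers":0.3},{"rx":0,"ry":0,"rz":0,"x":0,"y":0,"z":0,"fingers":0.3},{"rx":0,"ry":0,"rz":0,"x":0,"y":0,"z":0,"fingers":0.3},{"rx":0,"ry":0,"rz":0,"x":0,"y":0,"z":0,"fingers":0.3}], squeeze=45)

```text
time: 4.25
ee_pos: [0.5731, -0.0149, 0.0932]
eef_rot: [0.012, 1.0, 0.0, 0.0]
ft_force: [0.0, -1.1, 0.3]
width: 0.0398
```

```bash
python3 - <<'E'
from h import *
st()
E
```

```text
4.25 p [ 0.5731 -0.0149  0.0932] toolY [0.023 1.    0.   ] z [ 0.  0. -1.] F [ 0.05 -1.08  0.27] M [-0.18   0.004 -0.016] w 0.0398 Mtool [0.18  0.    0.016] q [-0.43  0.44  0.45  1.82 -0.24  0.93  1.68]
```

Request:
drive_tool(plan=[{"rx":0,"ry":0,"rz":0,"x":0,"y":0,"z":-0.01,"fingers":0.3},{"rx":0,"ry":0,"rz":0,"x":0,"y":0,"z":-0.03,"fingers":0.3},{"rx":0,"ry":0,"rz":0,"x":0,"y":0,"z":-0.06,"fingers":0.3},{"rx":0,"ry":0,"rz":0,"x":0,"y":0,"z":-0.1,"fingers":0.3},{"rx":0,"ry":0,"rz":0,"x":0,"y":0,"z":-0.13,"fingers":0.3},{"rx":0,"ry":0,"rz":0,"x":0,"y":0,"z":-0.15,"fingers":0.3},{"rx":0,"ry":0,"rz":0,"x":0,"y":0,"z":-0.15,"fingers":0.3},{"rx":0,"ry":0,"rz":0,"x":0,"y":0,"z":-0.15,"fingers":0.3}], squeeze=45)

```text
time: 5.25
ee_pos: [0.5725, -0.0147, 0.2422]
eef_rot: [0.012, 1.0, -0.0, -0.001]
ft_force: [-0.5, 0.3, -4.2]
width: 0.0398
```

```bash
python3 - <<'E'
from h import *
st()
E
```

```text
5.25 p [ 0.5725 -0.0147  0.2422] toolY [ 0.023  1.    -0.   ] z [-0.002  0.    -1.   ] F [-0.47  0.32 -4.18] M [-0.027  0.005  0.026] w 0.0398 Mtool [ 0.027  0.004 -0.026] q [-0.48  0.27  0.51  1.69 -0.14  1.22  1.6 ]
```

Request:
drive_tool(plan=[{"rx":0,"ry":0.018,"rz":0,"x":0,"y":0,"z":0,"fingers":0.3},{"rx":0,"ry":0.04,"rz":0,"x":0,"y":0,"z":0,"fingers":0.3},{"rx":0,"ry":0.065,"rz":0,"x":0,"y":0,"z":0,"fingers":0.3},{"rx":0,"ry":0.075,"rz":0,"x":0,"y":0,"z":0,"fingers":0.3},{"rx":0,"ry":0.075,"rz":0,"x":0,"y":0,"z":0,"fingers":0.3},{"rx":0,"ry":0.075,"rz":0,"x":0,"y":0,"z":0,"fingers":0.3},{"rx":0,"ry":0.055,"rz":0,"x":0,"y":0,"z":0,"fingers":0.3},{"rx":0,"ry":0.03,"rz":0,"x":0,"y":0,"z":0,"fingers":0.3},{"rx":0,"ry":0.01,"rz":0,"x":0,"y":0,"z":0,"fingers":0.3},{"rx":0,"ry":0,"rz":0,"x":0,"y":0,"z":0,"fingers":0.3},{"rx":0,"ry":0,"rz":0,"x":0,"y":0,"z":0,"fingers":0.3},{"rx":0,"ry":0,"rz":0,"x":0,"y":0,"z":0,"fingers":0.3}], squeeze=45)

```text
time: 6.75
ee_pos: [0.5729, -0.0147, 0.2435]
eef_rot: [0.011, 1.0, 0.0, -0.0]
ft_force: [-0.8, 0.6, -3.2]
width: 0.0398
```

```bash
python3 - <<'E'
from h import *
st()
viewer.camera("top"); st()
E
```

```text
6.75 p [ 0.5729 -0.0147  0.2435] toolY [0.023 1.    0.   ] z [-0.001  0.    -1.   ] F [-0.81  0.61 -3.25] M [ 0.009 -0.018  0.013] w 0.0398 Mtool [-0.009 -0.018 -0.013] q [-0.49  0.27  0.52  1.69 -0.14  1.22  1.61]
6.8 p [ 0.5731 -0.0148  0.2433] toolY [0.023 1.    0.   ] z [-0.001  0.    -1.   ] F [-0.15  0.55 -4.26] M [0.015 0.048 0.031] w 0.0398 Mtool [-0.014  0.048 -0.031] q [-0.49  0.27  0.52  1.69 -0.14  1.22  1.61]
```

Request:
drive_tool(plan=[{"rx":0,"ry":-0.018,"rz":0,"x":0,"y":0,"z":0,"fingers":0.3},{"rx":0,"ry":-0.04,"rz":0,"x":0,"y":0,"z":0,"fingers":0.3},{"rx":0,"ry":-0.065,"rz":0,"x":0,"y":0,"z":0,"fingers":0.3},{"rx":0,"ry":-0.075,"rz":0,"x":0,"y":0,"z":0,"fingers":0.3},{"rx":0,"ry":-0.075,"rz":0,"x":0,"y":0,"z":0,"fingers":0.3},{"rx":0,"ry":-0.075,"rz":0,"x":0,"y":0,"z":0,"fingers":0.3},{"rx":0,"ry":-0.055,"rz":0,"x":0,"y":0,"z":0,"fingers":0.3},{"rx":0,"ry":-0.03,"rz":0,"x":0,"y":0,"z":0,"fingers":0.3},{"rx":0,"ry":-0.01,"rz":0,"x":0,"y":0,"z":0,"fingers":0.3},{"rx":0,"ry":0,"rz":0,"x":0,"y":0,"z":0,"fingers":0.3},{"rx":0,"ry":0,"rz":0,"x":0,"y":0,"z":0,"fingers":0.3},{"rx":0,"ry":0,"rz":0,"x":0,"y":0,"z":0,"fingers":0.3}], squeeze=45)

```text
time: 8.3
ee_pos: [0.5733, -0.0149, 0.2431]
eef_rot: [0.012, 1.0, -0.0, 0.0]
ft_force: [-0.3, -0.6, -4.0]
width: 0.0399
```

```bash
python3 - <<'E'
from h import *
st()
viewer.camera("top"); st()
E
```

```text
8.3 p [ 0.5733 -0.0149  0.2431] toolY [ 0.023  1.    -0.   ] z [ 0.001 -0.    -1.   ] F [-0.33 -0.59 -3.98] M [ 0.01   0.07  -0.022] w 0.0399 Mtool [-0.008  0.071  0.022] q [-0.52  0.27  0.55  1.69 -0.15  1.22  1.62]
8.35 p [ 0.5731 -0.0149  0.2433] toolY [0.023 1.    0.   ] z [ 0.001  0.    -1.   ] F [-0.13 -0.12 -4.11] M [-0.03   0.015  0.022] w 0.0394 Mtool [ 0.03   0.014 -0.022] q [-0.52  0.27  0.55  1.7  -0.15  1.22  1.62]
```

Torque noise is about 0.03 N m, so I'll average several readings at each end.

```bash
cat >> h.py <<'E'
def avg(n=8):
    L=[];J=[];F=[]
    for i in range(n):
        viewer.camera("top"); s=monitor.read_state(); q=R.from_quat(s["eef_rot"])
        L.append(q.inv().apply(s["torque"])); J.append(s["joint_torque"]); F.append(s["ft_force"])
    L=np.array(L);J=np.array(J)
    print('Mtool',L.mean(0).round(4),'sem',(L.std(0)/n**.5).round(4),'My',L[:,1].round(3),'j6',J[:,5].round(3),J[:,5].mean().round(4),'F',np.mean(F,0).round(2))
E
python3 - <<'E'
from h import *
avg()
E
```

```text
Mtool [-0.0124  0.0045  0.0056] sem [0.0117 0.0114 0.01  ] My [-0.038  0.031 -0.009  0.042 -0.05   0.001  0.037  0.022] j6 [0.039 0.044 0.051 0.057 0.063 0.067 0.07  0.072] 0.0579 F [-0.31 -0.27 -3.97]
```

Request:
drive_tool(plan=[{"rx":0,"ry":0.018,"rz":0,"x":0,"y":0,"z":0,"fingers":0.3},{"rx":0,"ry":0.04,"rz":0,"x":0,"y":0,"z":0,"fingers":0.3},{"rx":0,"ry":0.065,"rz":0,"x":0,"y":0,"z":0,"fingers":0.3},{"rx":0,"ry":0.075,"rz":0,"x":0,"y":0,"z":0,"fingers":0.3},{"rx":0,"ry":0.075,"rz":0,"x":0,"y":0,"z":0,"fingers":0.3},{"rx":0,"ry":0.075,"rz":0,"x":0,"y":0,"z":0,"fingers":0.3},{"rx":0,"ry":0.055,"rz":0,"x":0,"y":0,"z":0,"fingers":0.3},{"rx":0,"ry":0.03,"rz":0,"x":0,"y":0,"z":0,"fingers":0.3},{"rx":0,"ry":0.01,"rz":0,"x":0,"y":0,"z":0,"fingers":0.3},{"rx":0,"ry":0,"rz":0,"x":0,"y":0,"z":0,"fingers":0.3},{"rx":0,"ry":0,"rz":0,"x":0,"y":0,"z":0,"fingers":0.3}], squeeze=45)

```text
time: 10.12
ee_pos: [0.5722, -0.0146, 0.2443]
eef_rot: [0.011, 1.0, 0.001, 0.001]
ft_force: [-0.4, 0.6, -4.0]
width: 0.0398
```

```bash
python3 - <<'E'
from h import *
avg()
st(); x,y,a=N[1]; print(goal(.5731,-.0149,.1,-1.4))
d,W=cloud("side"); cv2.imwrite("pics/side2.png",d["color"][:,:,::-1])
E
```

```text
Mtool [-0.0201  0.034   0.0046] sem [0.007  0.0065 0.0081] My [0.034 0.001 0.052 0.028 0.021 0.035 0.034 0.067] j6 [-0.227  0.008  0.093  0.115  0.115  0.109  0.102  0.096] 0.0514 F [ 0.14 -0.06 -4.32]
10.53 p [ 0.5732 -0.0149  0.2429] toolY [ 0.023  1.    -0.   ] z [-0.001 -0.    -1.   ] F [-0.26  0.59 -4.48] M [-0.022  0.068 -0.022] w 0.0393 Mtool [0.024 0.067 0.022] q [-0.53  0.27  0.57  1.69 -0.15  1.22  1.62]
(array([0.    , 0.    , 0.1429]), array([-0.0001, -0.0001,  0.0002]))
```

View pics/side2.png

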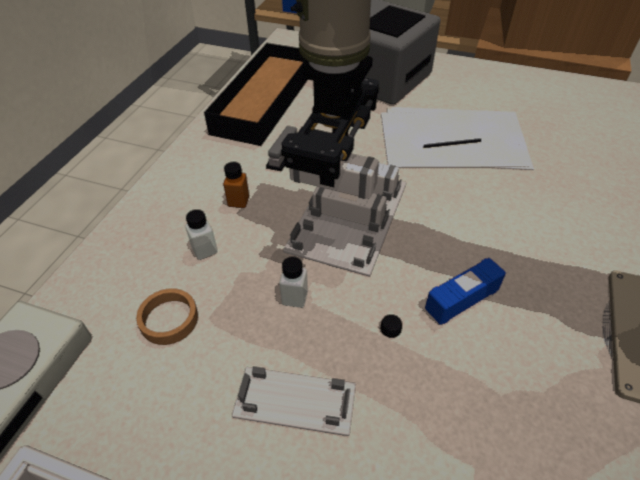

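Case 1's end-to-end shift averages about 0.02 ± 0.013 N m, well under 0.08, so it is sound. The picture shows it hanging level above nest 1 at (340,178). I'll put it back.

Request:
drive_tool(plan=[{"rx":0,"ry":0,"rz":0,"x":0,"y":0,"z":0.03,"fingers":0.3},{"rx":0,"ry":0,"rz":0,"x":0,"y":0,"z":0.07,"fingers":0.3},{"rx":0,"ry":0,"rz":0,"x":0,"y":0,"z":0.1,"fingers":0.3},{"rx":0,"ry":0,"rz":0,"x":0,"y":0,"z":0.12,"fingers":0.3},{"rx":0,"ry":0,"rz":0,"x":0,"y":0,"z":0.13,"fingers":0.3},{"rx":0,"ry":0,"rz":0,"x":0,"y":0,"z":0.137,"fingers":0.3},{"rx":0,"ry":0,"rz":0,"x":0,"y":0,"z":0.143,"fingers":0.3},{"rx":0,"ry":0,"rz":0,"x":0,"y":0,"z":0.147,"fingers":0.3},{"rx":0,"ry":0,"rz":0,"x":0,"y":0,"z":0.15,"fingers":0.3},{"rx":0,"ry":0,"rz":0,"x":0,"y":0,"z":0.15,"fingers":0.3},{"rx":0,"ry":0,"rz":0,"x":0,"y":0,"z":0.15,"fingers":0.3}], squeeze=45)

```text
time: 11.95
ee_pos: [0.5731, -0.0148, 0.0933]
eef_rot: [0.012, 1.0, 0.0, 0.0]
ft_force: [-0.3, -0.8, -5.0]
width: 0.04
```

```bash
python3 - <<'E'
from h import *
st()
E
```

```text
11.95 p [ 0.5731 -0.0148  0.0933] toolY [0.023 1.    0.   ] z [ 0.  0. -1.] F [-0.34 -0.84 -4.98] M [0.045 0.054 0.021] w 0.04 Mtool [-0.044  0.055 -0.021] q [-0.47  0.45  0.51  1.83 -0.27  0.93  1.7 ]
```

Request:
drive_tool(plan=[{"rx":0,"ry":0,"rz":0,"x":0,"y":0,"z":0.001,"fingers":0.3},{"rx":0,"ry":0,"rz":0,"x":0,"y":0,"z":0.001,"fingers":0.3}], squeeze=45)

```text
time: 12.2
ee_pos: [0.5732, -0.0148, 0.0932]
eef_rot: [0.012, 1.0, 0.0, 0.0]
ft_force: [-5.2, 0.8, 8.6]
width: 0.0398
```

Request:
drive_tool(plan=[{"rx":0,"ry":0,"rz":0,"x":0,"y":0,"z":0.0,"fingers":0.75},{"rx":0,"ry":0,"rz":0,"x":0,"y":0,"z":0.0,"fingers":0.75},{"rx":0,"ry":0,"rz":0,"x":0,"y":0,"z":0.0,"fingers":0.75},{"rx":0,"ry":0,"rz":0,"x":0,"y":0,"z":0.0,"fingers":0.75},{"rx":0,"ry":0,"rz":0,"x":0,"y":0,"z":-0.02,"fingers":0.75},{"rx":0,"ry":0,"rz":0,"x":0,"y":0,"z":-0.06,"fingers":0.75},{"rx":0,"ry":0,"rz":0,"x":0,"y":0,"z":-0.07,"fingers":0.75}], squeeze=45)

```text
time: 13.08
ee_pos: [0.5745, -0.0151, 0.166]
eef_rot: [0.012, 1.0, 0.0, 0.002]
ft_force: [-0.1, -0.3, -0.7]
width: 0.0654
```

```bash
python3 - <<'E'
from h import *
st()
x,y,a=N[2]; print(goal(x,y,.093,a))
E
```

```text
13.07 p [ 0.5745 -0.0151  0.166 ] toolY [0.024 1.    0.001] z [ 0.005  0.001 -1.   ] F [-0.14 -0.34 -0.68] M [ 0.05  -0.004 -0.015] w 0.0654 Mtool [-0.05  -0.003  0.015] q [-0.51  0.35  0.55  1.78 -0.21  1.07  1.66]
(array([ 0.0017, -0.088 ,  0.0729]), array([0.0001, 0.0008, 0.0004]))
```

Request:
drive_tool(plan=[{"rx":0,"ry":0,"rz":0,"x":0.0005,"y":-0.044,"z":0,"fingers":0.75},{"rx":0,"ry":0,"rz":0,"x":0.0005,"y":-0.088,"z":0,"fingers":0.75},{"rx":0,"ry":0,"rz":0,"x":0.0005,"y":-0.088,"z":0.0,"fingers":0.75},{"rx":0,"ry":0,"rz":0,"x":0.0005,"y":-0.088,"z":0.0,"fingers":0.75}], squeeze=45)

```text
time: 13.58
ee_pos: [0.5706, -0.1021, 0.1624]
eef_rot: [0.012, 1.0, 0.0, 0.0]
ft_force: [-0.9, -0.1, 0.9]
width: 0.0653
```

```bash
python3 - <<'E'
from h import *
st()
x,y,a=N[2]; print(goal(x,y,.093,a))
d,W=cloud("top"); cv2.imwrite("pics/top3.png",d["color"][:,:,::-1])
print(rect(W,.45,.70,-.06,.03,.047,.07),rect(W,.45,.70,-.24,-.15,.047,.07))
E
```

```text
13.57 p [ 0.5706 -0.1021  0.1624] toolY [0.023 1.    0.001] z [ 0.     0.001 -1.   ] F [-0.86 -0.07  0.91] M [ 0.083 -0.001  0.028] w 0.0653 Mtool [-0.083  0.001 -0.028] q [-0.38  0.38  0.58  1.76 -0.23  1.07  1.83]
(array([-0.0005, -0.0009,  0.0694]), array([0.0001, 0.    , 0.0005]))
(array([572. , -15.9]), array([ 41.2, 129. ]), 88.56, 845, np.float64(55.3)) (array([0., 0.]), array([0., 0.]), 0.0, 0, np.float64(nan))
  return _methods._mean(a, axis=axis, dtype=dtype,
  ret = ret.dtype.type(ret / rcount)
```

View pics/top3.png

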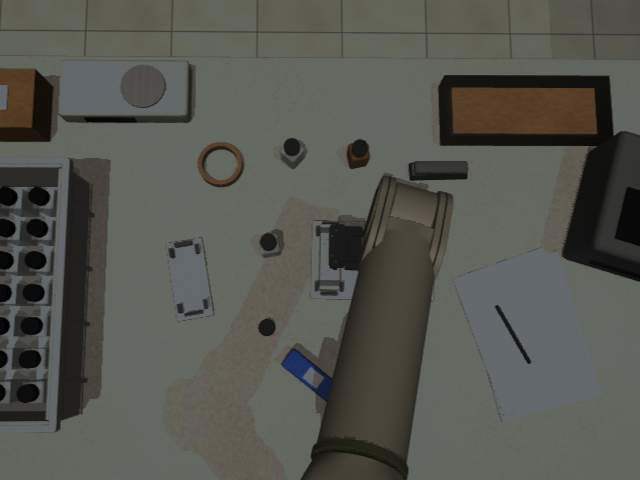

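Case 1 is home in nest 1: its top is at 55.3 mm and its pose is unchanged. Bottle a at (269,243) and the cap at (266,327) haven't moved. Case 2 is next.

Request:
drive_tool(plan=[{"rx":0,"ry":0,"rz":0.0003,"x":-0.0005,"y":-0.001,"z":0.03,"fingers":0.75},{"rx":0,"ry":0,"rz":0.0003,"x":-0.0005,"y":-0.001,"z":0.058,"fingers":0.75},{"rx":0,"ry":0,"rz":0.0003,"x":-0.0005,"y":-0.001,"z":0.069,"fingers":0.75},{"rx":0,"ry":0,"rz":0.0003,"x":-0.0005,"y":-0.001,"z":0.069,"fingers":0.75},{"rx":0,"ry":0,"rz":0.0003,"x":-0.0005,"y":-0.001,"z":0.069,"fingers":0.75},{"rx":0,"ry":0,"rz":0.0003,"x":-0.0005,"y":-0.001,"z":0.069,"fingers":0.3},{"rx":0,"ry":0,"rz":0.0003,"x":-0.0005,"y":-0.001,"z":0.069,"fingers":0.3},{"rx":0,"ry":0,"rz":0.0003,"x":-0.0005,"y":-0.001,"z":0.069,"fingers":0.3},{"rx":0,"ry":0,"rz":0.0003,"x":-0.0005,"y":-0.001,"z":0.069,"fingers":0.3},{"rx":0,"ry":0,"rz":0.0003,"x":-0.0005,"y":-0.001,"z":0.069,"fingers":0.3}], squeeze=45)

```text
time: 14.88
ee_pos: [0.5711, -0.1037, 0.0934]
eef_rot: [0.013, 1.0, 0.0, 0.0]
ft_force: [-0.6, 0.5, 4.0]
width: 0.0398
```

```bash
python3 - <<'E'
from h import *
st()
x,y,a=N[2]; print(goal(x,y,.093,a))
E
```

```text
14.88 p [ 0.5711 -0.1037  0.0934] toolY [0.025 1.    0.   ] z [ 0.  0. -1.] F [-0.61  0.45  3.95] M [0.135 0.238 0.012] w 0.0398 Mtool [-0.129  0.241 -0.012] q [-0.34  0.47  0.54  1.81 -0.29  0.94  1.88]
(array([0.    , 0.0007, 0.0004]), array([0.    , 0.    , 0.0002]))
```

Request:
drive_tool(plan=[{"rx":0,"ry":0,"rz":0,"x":0,"y":0,"z":-0.01,"fingers":0.3},{"rx":0,"ry":0,"rz":0,"x":0,"y":0,"z":-0.03,"fingers":0.3},{"rx":0,"ry":0,"rz":0,"x":0,"y":0,"z":-0.06,"fingers":0.3},{"rx":0,"ry":0,"rz":0,"x":0,"y":0,"z":-0.1,"fingers":0.3},{"rx":0,"ry":0,"rz":0,"x":0,"y":0,"z":-0.13,"fingers":0.3},{"rx":0,"ry":0,"rz":0,"x":0,"y":0,"z":-0.15,"fingers":0.3},{"rx":0,"ry":0,"rz":0,"x":0,"y":0,"z":-0.15,"fingers":0.3}], squeeze=45)

```text
time: 15.75
ee_pos: [0.5716, -0.1041, 0.2456]
eef_rot: [0.013, 1.0, 0.0, 0.002]
ft_force: [-0.7, -0.2, -4.8]
width: 0.0395
```

Request:
drive_tool(plan=[{"rx":0,"ry":0.018,"rz":0,"x":0,"y":0,"z":0,"fingers":0.3},{"rx":0,"ry":0.04,"rz":0,"x":0,"y":0,"z":0,"fingers":0.3},{"rx":0,"ry":0.065,"rz":0,"x":0,"y":0,"z":0,"fingers":0.3},{"rx":0,"ry":0.075,"rz":0,"x":0,"y":0,"z":0,"fingers":0.3},{"rx":0,"ry":0.075,"rz":0,"x":0,"y":0,"z":0,"fingers":0.3},{"rx":0,"ry":0.075,"rz":0,"x":0,"y":0,"z":0,"fingers":0.3}], squeeze=45)

```text
time: 16.5
ee_pos: [0.5709, -0.104, 0.2431]
eef_rot: [0.012, 0.972, 0.003, -0.233]
ft_force: [0.1, -0.8, -4.0]
width: 0.0397
```

Request:
drive_tool(plan=[{"rx":0,"ry":-0.018,"rz":0,"x":0,"y":0,"z":0,"fingers":0.3},{"rx":0,"ry":-0.04,"rz":0,"x":0,"y":0,"z":0,"fingers":0.3},{"rx":0,"ry":-0.065,"rz":0,"x":0,"y":0,"z":0,"fingers":0.3},{"rx":0,"ry":-0.075,"rz":0,"x":0,"y":0,"z":0,"fingers":0.3},{"rx":0,"ry":-0.075,"rz":0,"x":0,"y":0,"z":0,"fingers":0.3},{"rx":0,"ry":-0.075,"rz":0,"x":0,"y":0,"z":0,"fingers":0.3}], squeeze=45)

```text
time: 17.25
ee_pos: [0.5709, -0.1036, 0.2435]
eef_rot: [0.012, 1.0, 0.0, -0.0]
ft_force: [-0.0, 0.2, -4.8]
width: 0.0398
```

```bash
python3 - <<'E'
from h import *
avg()
st(); 
E
```

```text
Mtool [-0.0066 -0.0148 -0.0065] sem [0.0125 0.0144 0.0108] My [ 0.003 -0.06  -0.005  0.019  0.041 -0.017 -0.094 -0.005] j6 [0.104 0.112 0.107 0.1   0.093 0.087 0.083 0.079] 0.0957 F [ 0.09 -0.07 -4.25]
17.65 p [ 0.5711 -0.1039  0.243 ] toolY [ 0.025  1.    -0.   ] z [-0.001 -0.    -1.   ] F [ 0.73 -0.71 -4.46] M [ 0.013 -0.006 -0.016] w 0.0396 Mtool [-0.013 -0.005  0.016] q [-0.41  0.3   0.62  1.68 -0.18  1.23  1.79]
```

Request:
drive_tool(plan=[{"rx":0,"ry":-0.018,"rz":0,"x":0,"y":0,"z":0,"fingers":0.3},{"rx":0,"ry":-0.04,"rz":0,"x":0,"y":0,"z":0,"fingers":0.3},{"rx":0,"ry":-0.065,"rz":0,"x":0,"y":0,"z":0,"fingers":0.3},{"rx":0,"ry":-0.075,"rz":0,"x":0,"y":0,"z":0,"fingers":0.3},{"rx":0,"ry":-0.075,"rz":0,"x":0,"y":0,"z":0,"fingers":0.3},{"rx":0,"ry":-0.075,"rz":0,"x":0,"y":0,"z":0,"fingers":0.3},{"rx":0,"ry":-0.055,"rz":0,"x":0,"y":0,"z":0,"fingers":0.3},{"rx":0,"ry":-0.03,"rz":0,"x":0,"y":0,"z":0,"fingers":0.3},{"rx":0,"ry":-0.01,"rz":0,"x":0,"y":0,"z":0,"fingers":0.3},{"rx":0,"ry":0,"rz":0,"x":0,"y":0,"z":0,"fingers":0.3},{"rx":0,"ry":0,"rz":0,"x":0,"y":0,"z":0,"fingers":0.3},{"rx":0,"ry":0,"rz":0,"x":0,"y":0,"z":0,"fingers":0.3}], squeeze=45)

```text
time: 19.15
ee_pos: [0.5712, -0.1039, 0.2431]
eef_rot: [0.013, 1.0, -0.0, 0.0]
ft_force: [-1.0, 0.0, -3.9]
width: 0.0399
```

```bash
python3 - <<'E'
from h import *
avg()
st(); 
E
```

```text
Mtool [-0.0176  0.008  -0.0078] sem [0.01   0.0099 0.0135] My [ 0.017  0.02  -0.018  0.046 -0.048 -0.004  0.029  0.022] j6 [0.039 0.031 0.036 0.043 0.05  0.055 0.059 0.063] 0.0469 F [ 0.07 -0.25 -4.2 ]
19.55 p [ 0.571  -0.1037  0.2434] toolY [0.025 1.    0.   ] z [ 0.001  0.    -1.   ] F [ 0.38 -0.14 -4.04] M [0.035 0.021 0.036] w 0.0396 Mtool [-0.035  0.022 -0.036] q [-0.43  0.3   0.64  1.68 -0.19  1.23  1.8 ]
```

Case 2's shift is 0.02 ± 0.017 N m, and the 27° tilt was confirmed, so it is sound too. Putting it back.

Request:
drive_tool(plan=[{"rx":0,"ry":0,"rz":0,"x":0,"y":0,"z":0.03,"fingers":0.3},{"rx":0,"ry":0,"rz":0,"x":0,"y":0,"z":0.07,"fingers":0.3},{"rx":0,"ry":0,"rz":0,"x":0,"y":0,"z":0.1,"fingers":0.3},{"rx":0,"ry":0,"rz":0,"x":0,"y":0,"z":0.12,"fingers":0.3},{"rx":0,"ry":0,"rz":0,"x":0,"y":0,"z":0.13,"fingers":0.3},{"rx":0,"ry":0,"rz":0,"x":0,"y":0,"z":0.137,"fingers":0.3},{"rx":0,"ry":0,"rz":0,"x":0,"y":0,"z":0.143,"fingers":0.3},{"rx":0,"ry":0,"rz":0,"x":0,"y":0,"z":0.147,"fingers":0.3},{"rx":0,"ry":0,"rz":0,"x":0,"y":0,"z":0.149,"fingers":0.3},{"rx":0,"ry":0,"rz":0,"x":0,"y":0,"z":0.1503,"fingers":0.3},{"rx":0,"ry":0,"rz":0,"x":0,"y":0,"z":0.1503,"fingers":0.3}], squeeze=45)

```text
time: 20.92
ee_pos: [0.5711, -0.1038, 0.0934]
eef_rot: [0.013, 1.0, 0.0, 0.0]
ft_force: [-1.9, -0.2, 1.9]
width: 0.0396
```

Request:
drive_tool(plan=[{"rx":0,"ry":0,"rz":0,"x":0,"y":0,"z":0.0,"fingers":0.75},{"rx":0,"ry":0,"rz":0,"x":0,"y":0,"z":0.0,"fingers":0.75},{"rx":0,"ry":0,"rz":0,"x":0,"y":0,"z":0.0,"fingers":0.75},{"rx":0,"ry":0,"rz":0,"x":0,"y":0,"z":0.0,"fingers":0.75},{"rx":0,"ry":0,"rz":0,"x":0,"y":0,"z":-0.02,"fingers":0.75},{"rx":0,"ry":0,"rz":0,"x":0,"y":0,"z":-0.06,"fingers":0.75},{"rx":0,"ry":0,"rz":0,"x":0,"y":0,"z":-0.07,"fingers":0.75},{"rx":0,"ry":0,"rz":0,"x":0,"y":-0.044,"z":-0.07,"fingers":0.75},{"rx":0,"ry":0,"rz":0,"x":0,"y":-0.088,"z":-0.07,"fingers":0.75},{"rx":0,"ry":0,"rz":0,"x":0,"y":-0.088,"z":-0.07,"fingers":0.75},{"rx":0,"ry":0,"rz":0,"x":0,"y":-0.088,"z":-0.07,"fingers":0.75}], squeeze=45)

```text
time: 22.3
ee_pos: [0.5689, -0.1912, 0.163]
eef_rot: [0.013, 1.0, 0.0, -0.0]
ft_force: [0.0, 0.6, -0.6]
width: 0.065
```

```bash
python3 - <<'E'
from h import *
d,W=cloud("side")
st()
x,y,a=N[3]; print(goal(x,y,.093,a))
print(rect(W,.45,.70,-.06,.03,.047,.07),rect(W,.45,.70,-.146,-.06,.047,.07),rect(W,.5,.64,-.225,-.155,.047,.06))
cv2.imwrite("pics/side4.png",d["color"][:,:,::-1])
E
```

```text
22.35 p [ 0.5691 -0.1905  0.163 ] toolY [0.024 1.    0.001] z [-0.     0.001 -1.   ] F [-0.76  0.48 -0.07] M [ 0.019 -0.048 -0.015] w 0.065 Mtool [-0.02  -0.047  0.015] q [-0.26  0.43  0.63  1.71 -0.29  1.09  2.01]
(array([ 0.0003, -0.0006,  0.07  ]), array([ 0.0001, -0.    ,  0.0004]))
(array([575. , -12.9]), array([ 42.7, 129.7]), 88.39, 1527, np.float64(55.6)) (array([ 572.6, -101.5]), array([ 43.8, 129.6]), 88.84, 1278, np.float64(55.5)) (array([ 569.8, -189.5]), array([ 46. , 128.3]), 88.48, 1029, np.float64(55.4))
```

View pics/side4.png

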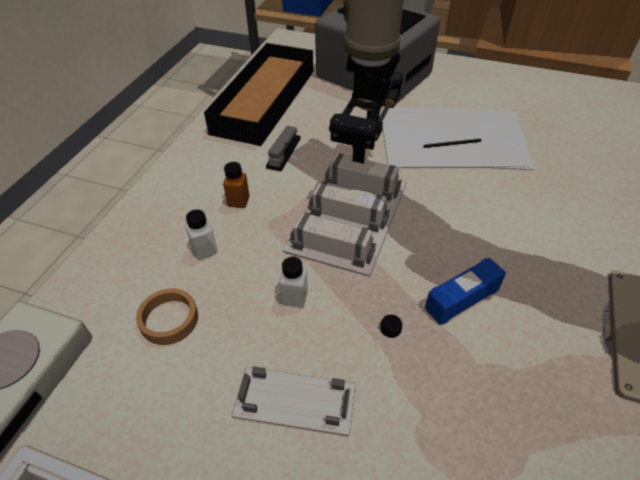

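Cases 1 and 2 at (333,238) and (349,203) are flat and home, with tops at 55.6 and 55.5 mm, and the gripper is over case 3.

Request:
drive_tool(plan=[{"rx":0,"ry":0,"rz":0.0003,"x":0,"y":-0.0005,"z":0.03,"fingers":0.75},{"rx":0,"ry":0,"rz":0.0003,"x":0,"y":-0.0005,"z":0.058,"fingers":0.75},{"rx":0,"ry":0,"rz":0.0003,"x":0,"y":-0.0005,"z":0.07,"fingers":0.75},{"rx":0,"ry":0,"rz":0.0003,"x":0,"y":-0.0005,"z":0.07,"fingers":0.75},{"rx":0,"ry":0,"rz":0.0003,"x":0,"y":-0.0005,"z":0.07,"fingers":0.75},{"rx":0,"ry":0,"rz":0.0003,"x":0,"y":-0.0005,"z":0.07,"fingers":0.3},{"rx":0,"ry":0,"rz":0.0003,"x":0,"y":-0.0005,"z":0.07,"fingers":0.3},{"rx":0,"ry":0,"rz":0.0003,"x":0,"y":-0.0005,"z":0.07,"fingers":0.3},{"rx":0,"ry":0,"rz":0.0003,"x":0,"y":-0.0005,"z":0.07,"fingers":0.3},{"rx":0,"ry":0,"rz":0.0003,"x":0,"y":-0.0005,"z":0.07,"fingers":0.3}], squeeze=45)

```text
time: 23.6
ee_pos: [0.5689, -0.1921, 0.0931]
eef_rot: [0.013, 1.0, 0.0, 0.0]
ft_force: [-0.3, 1.0, 4.2]
width: 0.0398
```

```bash
python3 - <<'E'
from h import *
st()
E
```

```text
23.6 p [ 0.5689 -0.1921  0.0931] toolY [0.027 1.    0.   ] z [ 0.  0. -1.] F [-0.32  0.98  4.2 ] M [0.348 0.252 0.016] w 0.0398 Mtool [-0.341  0.261 -0.016] q [-0.22  0.52  0.6   1.76 -0.35  0.97  2.06]
```

Request:
drive_tool(plan=[{"rx":0,"ry":0,"rz":0,"x":0,"y":0,"z":-0.01,"fingers":0.3},{"rx":0,"ry":0,"rz":0,"x":0,"y":0,"z":-0.03,"fingers":0.3},{"rx":0,"ry":0,"rz":0,"x":0,"y":0,"z":-0.06,"fingers":0.3},{"rx":0,"ry":0,"rz":0,"x":0,"y":0,"z":-0.1,"fingers":0.3},{"rx":0,"ry":0,"rz":0,"x":0,"y":0,"z":-0.13,"fingers":0.3},{"rx":0,"ry":0,"rz":0,"x":0,"y":0,"z":-0.15,"fingers":0.3},{"rx":0,"ry":0,"rz":0,"x":0,"y":0,"z":-0.15,"fingers":0.3}], squeeze=45)

```text
time: 24.48
ee_pos: [0.5693, -0.1928, 0.2453]
eef_rot: [0.014, 1.0, -0.0, 0.002]
ft_force: [0.2, -0.4, -5.6]
width: 0.04
```

Request:
drive_tool(plan=[{"rx":0,"ry":0.018,"rz":0,"x":0,"y":0,"z":0,"fingers":0.3},{"rx":0,"ry":0.04,"rz":0,"x":0,"y":0,"z":0,"fingers":0.3},{"rx":0,"ry":0.065,"rz":0,"x":0,"y":0,"z":0,"fingers":0.3},{"rx":0,"ry":0.075,"rz":0,"x":0,"y":0,"z":0,"fingers":0.3},{"rx":0,"ry":0.075,"rz":0,"x":0,"y":0,"z":0,"fingers":0.3},{"rx":0,"ry":0.075,"rz":0,"x":0,"y":0,"z":0,"fingers":0.3}], squeeze=45)

```text
time: 25.22
ee_pos: [0.5686, -0.1925, 0.2428]
eef_rot: [0.013, 0.972, 0.003, -0.233]
ft_force: [0.3, -0.1, -4.9]
width: 0.04
```

Request:
drive_tool(plan=[{"rx":0,"ry":-0.018,"rz":0,"x":0,"y":0,"z":0,"fingers":0.3},{"rx":0,"ry":-0.04,"rz":0,"x":0,"y":0,"z":0,"fingers":0.3},{"rx":0,"ry":-0.065,"rz":0,"x":0,"y":0,"z":0,"fingers":0.3},{"rx":0,"ry":-0.075,"rz":0,"x":0,"y":0,"z":0,"fingers":0.3},{"rx":0,"ry":-0.075,"rz":0,"x":0,"y":0,"z":0,"fingers":0.3},{"rx":0,"ry":-0.075,"rz":0,"x":0,"y":0,"z":0,"fingers":0.3}], squeeze=45)

```text
time: 25.98
ee_pos: [0.5687, -0.192, 0.2431]
eef_rot: [0.013, 1.0, 0.0, -0.0]
ft_force: [-1.2, 0.4, -5.0]
width: 0.0396
```

```bash
python3 - <<'E'
from h import *
avg()
st(); 
E
```

```text
Mtool [-0.0041  0.0506  0.006 ] sem [0.0103 0.0116 0.0093] My [ 0.056 -0.017  0.084  0.057  0.066  0.011  0.073  0.075] j6 [0.048 0.056 0.051 0.043 0.036 0.031 0.026 0.023] 0.0393 F [ 0.2  -0.32 -4.7 ]
26.38 p [ 0.5689 -0.1923  0.2427] toolY [ 0.027  1.    -0.   ] z [-0.001 -0.    -1.   ] F [ 0.22 -0.4  -4.43] M [-0.038  0.076 -0.016] w 0.04 Mtool [0.04  0.075 0.016] q [-0.29  0.36  0.68  1.63 -0.23  1.24  1.98]
```

Request:
drive_tool(plan=[{"rx":0,"ry":-0.018,"rz":0,"x":0,"y":0,"z":0,"fingers":0.3},{"rx":0,"ry":-0.04,"rz":0,"x":0,"y":0,"z":0,"fingers":0.3},{"rx":0,"ry":-0.065,"rz":0,"x":0,"y":0,"z":0,"fingers":0.3},{"rx":0,"ry":-0.075,"rz":0,"x":0,"y":0,"z":0,"fingers":0.3},{"rx":0,"ry":-0.075,"rz":0,"x":0,"y":0,"z":0,"fingers":0.3},{"rx":0,"ry":-0.075,"rz":0,"x":0,"y":0,"z":0,"fingers":0.3},{"rx":0,"ry":-0.055,"rz":0,"x":0,"y":0,"z":0,"fingers":0.3},{"rx":0,"ry":-0.03,"rz":0,"x":0,"y":0,"z":0,"fingers":0.3},{"rx":0,"ry":-0.01,"rz":0,"x":0,"y":0,"z":0,"fingers":0.3},{"rx":0,"ry":0,"rz":0,"x":0,"y":0,"z":0,"fingers":0.3},{"rx":0,"ry":0,"rz":0,"x":0,"y":0,"z":0,"fingers":0.3},{"rx":0,"ry":0,"rz":0,"x":0,"y":0,"z":0,"fingers":0.3}], squeeze=45)

```text
time: 27.88
ee_pos: [0.5689, -0.1925, 0.2428]
eef_rot: [0.014, 1.0, -0.0, 0.0]
ft_force: [-0.0, 0.3, -4.7]
width: 0.0399
```

```bash
python3 - <<'E'
from h import *
avg()
st(); x,y,a=N['c']; print(goal(x,y,.243,a))
E
```

```text
Mtool [-0.027  -0.0452 -0.0048] sem [0.0065 0.0104 0.0069] My [-0.09  -0.065  0.    -0.038 -0.047 -0.075 -0.04  -0.008] j6 [0.075 0.067 0.072 0.079 0.086 0.091 0.096 0.099] 0.0831 F [ 0.01 -0.13 -4.24]
28.27 p [ 0.5688 -0.1922  0.2431] toolY [0.027 1.    0.   ] z [ 0.001  0.    -1.   ] F [ 0.1  -0.03 -4.47] M [-0.01  -0.007  0.013] w 0.0395 Mtool [ 0.01  -0.008 -0.013] q [-0.29  0.36  0.68  1.63 -0.24  1.24  1.98]
(array([4.560e-02, 4.571e-01, 2.000e-04]), array([ 0.    ,  0.0001, -0.0312]))
```

Case 3 shifts 0.096 N m end to end (+0.051 to −0.045), so it holds the loose core. I'll carry it high to above the cradle.

Request:
drive_tool(plan=[{"rx":0,"ry":0,"rz":-0.001,"x":0.002,"y":0.02,"z":0,"fingers":0.3},{"rx":0,"ry":0,"rz":-0.004,"x":0.006,"y":0.06,"z":0,"fingers":0.3},{"rx":0,"ry":0,"rz":-0.007,"x":0.011,"y":0.11,"z":0,"fingers":0.3},{"rx":0,"ry":0,"rz":-0.011,"x":0.016,"y":0.16,"z":0,"fingers":0.3},{"rx":0,"ry":0,"rz":-0.014,"x":0.021,"y":0.21,"z":0,"fingers":0.3},{"rx":0,"ry":0,"rz":-0.018,"x":0.026,"y":0.26,"z":0,"fingers":0.3},{"rx":0,"ry":0,"rz":-0.021,"x":0.031,"y":0.31,"z":0,"fingers":0.3},{"rx":0,"ry":0,"rz":-0.025,"x":0.036,"y":0.36,"z":0,"fingers":0.3},{"rx":0,"ry":0,"rz":-0.028,"x":0.041,"y":0.41,"z":0,"fingers":0.3},{"rx":0,"ry":0,"rz":-0.031,"x":0.045,"y":0.44,"z":0,"fingers":0.3},{"rx":0,"ry":0,"rz":-0.031,"x":0.0456,"y":0.457,"z":0,"fingers":0.3},{"rx":0,"ry":0,"rz":-0.031,"x":0.0456,"y":0.457,"z":0,"fingers":0.3}], squeeze=45)

```text
time: 29.78
ee_pos: [0.5355, 0.2661, 0.2428]
eef_rot: [-0.084, 0.996, -0.0, -0.0]
ft_force: [0.2, -0.0, -3.9]
width: 0.0399
```

```bash
python3 - <<'E'
from h import *
st()
x,y,a=N['c']; print(goal(x,y,.243,a))
for c in ("top","side"):
    d,W=cloud(c); np.save(f"pics/W_{c}.npy",W); cv2.imwrite(f"pics/{c}5.png",d["color"][:,:,::-1])
    print(c,'case held',rect(W,.42,.65,.18,.36,.15,.213),'rack cases',[rect(W,.45,.70,y-.043,y+.043,.047,.07) for y in (-.016,-.104)])
E
```

```text
29.77 p [0.5355 0.2661 0.2428] toolY [-0.168  0.986 -0.   ] z [-0. -0. -1.] F [ 0.24 -0.04 -3.89] M [-0.059 -0.079  0.029] w 0.0399 Mtool [ 0.071 -0.068 -0.029] q [-0.89  0.32  0.43  1.62 -0.14  1.23  1.31]
(array([ 0.    , -0.0001, -0.0002]), array([-0.0001, -0.    , -0.0002]))
top case held (array([491.3, 246.4]), array([38.1, 20.7]), 8.54, 312, np.float64(203.9)) rack cases [(array([572.4, -15.3]), array([ 41.1, 129.5]), 89.33, 1348, np.float64(55.4)), (array([ 569.9, -104.3]), array([ 41.6, 129.7]), 87.98, 1366, np.float64(55.4))]
side case held (array([537.9, 265.3]), array([130.6,  42.3]), 8.48, 2084, np.float64(204.7)) rack cases [(array([545.2, -11.7]), array([43.5, 70.5]), 89.83, 794, np.float64(55.6)), (array([ 570.2, -100.9]), array([ 43. , 124.7]), 88.64, 1130, np.float64(55.5))]
```

View pics/side5.png

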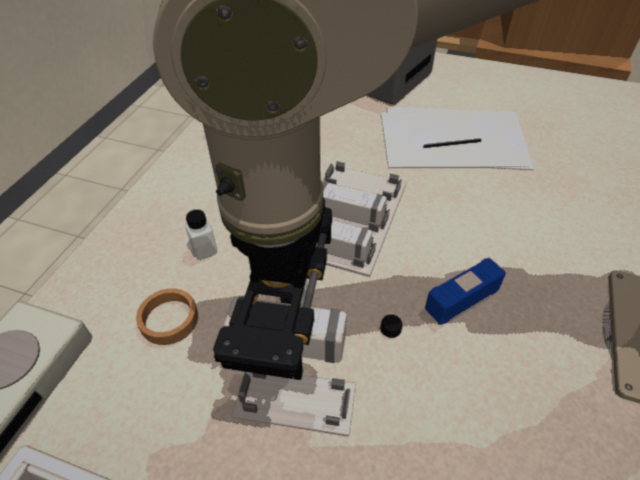

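View pics/top5.png

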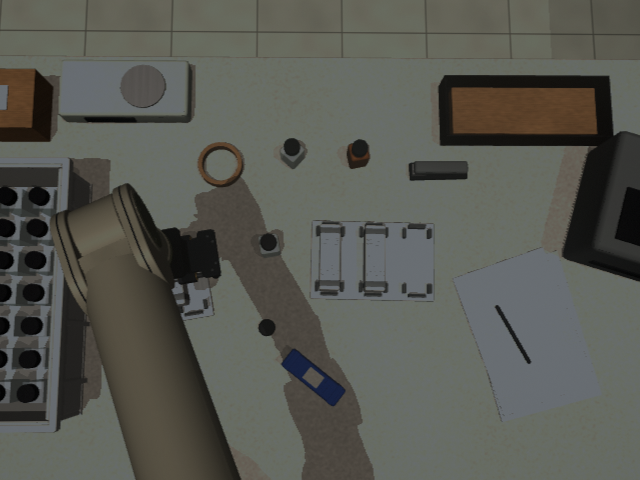

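The side view shows the held case at (290,325) above the cradle at (295,400). Nest 3 is empty, and bottle a, the cap and the tape haven't moved. Before lowering, I'll compare the cradle edges with the held case.

```bash
python3 - <<'E'
from h import *
W=np.load("pics/W_side.npy").reshape(-1,3)
W=W[~np.isnan(W[:,0])]
def fr(p,yaw=9.7,c=(.5355,.266)):
    a=np.radians(yaw); d=p[:,:2]-c
    return np.stack([d@[np.cos(a),np.sin(a)],d@[-np.sin(a),np.cos(a)]],1)*1000
Q=fr(W); z=W[:,2]*1000
near=(abs(Q[:,0])<100)&(abs(Q[:,1])<55)
def ext(m,n):
    q=Q[m&near]; print(n,len(q),'u',np.percentile(q[:,0],[.5,2,98,99.5]).round(1),'v',np.percentile(q[:,1],[.5,2,98,99.5]).round(1))
ext((z>5.5)&(z<11),'plate'); ext((z>17)&(z<32),'stops')
ext((z>201)&(z<208),'casetop'); ext((z>160)&(z<208),'case')
m=near&(z>17)&(z<40); 
for lo,hi in ((-90,-60),(60,90)):
    q=Q[m&(Q[:,0]>lo)&(Q[:,0]<hi)]; print('stop end',np.percentile(q[:,0],[1,99]).round(1),np.percentile(q[:,1],[1,99]).round(1), np.percentile(z[m&(Q[:,0]>lo)&(Q[:,0]<hi)],[50,98]))
p=W[near&(z>201)&(z<208)]; print('case yaw',cv2.minAreaRect((p[:,:2]*1000).astype(np.float32)))
A=np.c_[p[:,0]-.5355,p[:,1]-.266,np.ones(len(p))]; print('plane',np.linalg.lstsq(A,p[:,2],rcond=None)[0])
p=W[near&(z>17)&(z<40)]; print('stop yaw',cv2.minAreaRect((p[:,:2]*1000).astype(np.float32)))
p=W[near&(z>5.5)&(z<11)]; print('plate',cv2.minAreaRect((p[:,:2]*1000).astype(np.float32)))
E
```

```text
plate 4889 u [-78.1 -76.3  74.2  79.4] v [-34.1 -31.2  37.7  38.5]
stops 620 u [-72.7 -72.2  74.4  75. ] v [-27.9 -26.3  29.8  30.1]
casetop 1290 u [-62.3 -61.8  65.   66.1] v [-21.4 -20.6  19.5  20.2]
case 2042 u [-62.7 -62.7  64.5  65.8] v [-21.3 -20.   20.2  20.6]
stop end [-72.8 -60.3] [-26.7  29.4] [26.63139717 30.28423629]
stop end [60.6 75. ] [-20.6  29.9] [25.53897312 29.55573443]
case yaw ((538.0715942382812, 265.1587829589844), (130.19644165039062, 41.99516296386719), 8.770196914672852)
plane [ 0.00204911 -0.01647029  0.20542378]
stop yaw ((536.5804443359375, 267.51434326171875), (148.51495361328125, 58.07961654663086), 10.260847091674805)
plate ((536.3759155273438, 267.77325439453125), (160.02882385253906, 75.09207916259766), 9.768288612365723)
```

Request:
drive_tool(plan=[{"rx":0,"ry":0,"rz":0,"x":0,"y":0,"z":0.02,"fingers":0.3},{"rx":0,"ry":0,"rz":0,"x":0,"y":0,"z":0.06,"fingers":0.3},{"rx":0,"ry":0,"rz":0,"x":0,"y":0,"z":0.1,"fingers":0.3},{"rx":0,"ry":0,"rz":0,"x":0,"y":0,"z":0.12,"fingers":0.3},{"rx":0,"ry":0,"rz":0,"x":0,"y":0,"z":0.125,"fingers":0.3},{"rx":0,"ry":0,"rz":0,"x":0,"y":0,"z":0.125,"fingers":0.3}], squeeze=45)

```text
time: 30.62
ee_pos: [0.5363, 0.2657, 0.1191]
eef_rot: [-0.083, 0.997, 0.0, 0.001]
ft_force: [-0.2, -1.4, -4.0]
width: 0.0396
```

```bash
python3 - <<'E'
from h import *
st()
d,W=cloud("side"); np.save("pics/W_low.npy",W); cv2.imwrite("pics/side6.png",cv2.resize(d["color"][270:470,170:430,::-1],None,fx=3,fy=3,interpolation=cv2.INTER_CUBIC)[:600])
W=W.reshape(-1,3); W=W[~np.isnan(W[:,0])]
a=np.radians(9.7); D=W[:,:2]-[.5355,.266]; Q=np.stack([D@[np.cos(a),np.sin(a)],D@[-np.sin(a),np.cos(a)]],1)*1000; z=W[:,2]*1000
near=(abs(Q[:,0])<100)&(abs(Q[:,1])<55)
for n,l,h in (('casetop',76,84),('plate',5.5,11)):
    m=near&(z>l)&(z<h); q=Q[m]; print(n,len(q),np.percentile(q[:,0],[1,99]),np.percentile(q[:,1],[1,99]),cv2.minAreaRect((W[m,:2]*1000).astype(np.float32)))
E
```

```text
30.62 p [0.5363 0.2657 0.1191] toolY [-0.166  0.986  0.   ] z [ 0.001  0.001 -1.   ] F [-0.22 -1.41 -4.01] M [ 0.082 -0.013  0.007] w 0.0396 Mtool [-0.079 -0.027 -0.007] q [-0.86  0.45  0.4   1.74 -0.2   1.    1.35]
casetop 1252 [-61.66391557  66.38831635] [-18.27873547  20.96011181] ((538.2536010742188, 267.0031433105469), (130.2845458984375, 41.60997009277344), 9.159168243408203)
plate 1142 [-78.49170522 -18.24919583] [-33.47870225  38.50514283] ((536.0707397460938, 268.2617492675781), (159.62413024902344, 74.46102142333984), 9.788731575012207)
```

View pics/side6.png

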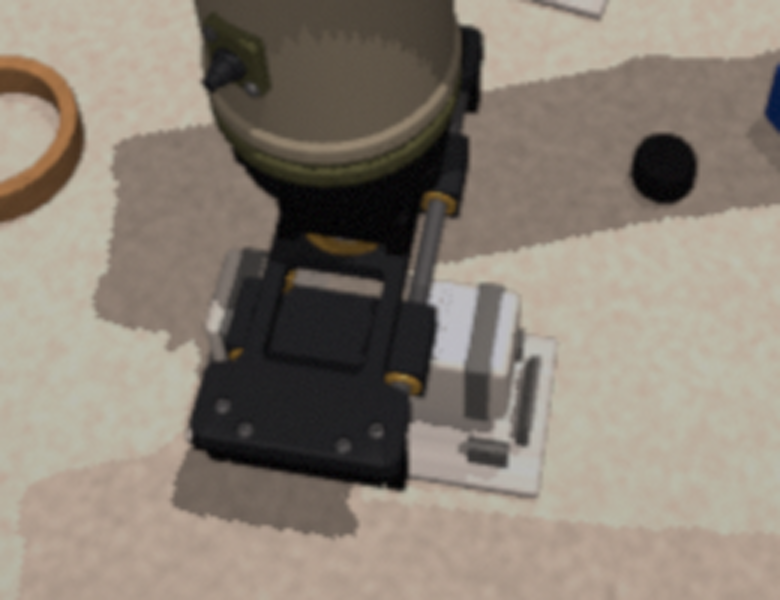

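Request:
drive_tool(plan=[{"rx":0,"ry":0,"rz":0,"x":0.0008,"y":0.0006,"z":0.0,"fingers":0.3},{"rx":0,"ry":0,"rz":0,"x":0.0008,"y":0.0006,"z":0.005,"fingers":0.3},{"rx":0,"ry":0,"rz":0,"x":0.0008,"y":0.0006,"z":0.01,"fingers":0.3},{"rx":0,"ry":0,"rz":0,"x":0.0008,"y":0.0006,"z":0.014,"fingers":0.3},{"rx":0,"ry":0,"rz":0,"x":0.0008,"y":0.0006,"z":0.014,"fingers":0.3}], squeeze=45)

```text
time: 31.3
ee_pos: [0.5344, 0.2661, 0.1034]
eef_rot: [-0.084, 0.996, -0.0, -0.0]
ft_force: [0.3, -0.5, -4.6]
width: 0.0398
```

Request:
drive_tool(plan=[{"rx":0,"ry":0,"rz":0,"x":0,"y":0,"z":0.004,"fingers":0.3},{"rx":0,"ry":0,"rz":0,"x":0,"y":0,"z":0.008,"fingers":0.3},{"rx":0,"ry":0,"rz":0,"x":0,"y":0,"z":0.009,"fingers":0.3},{"rx":0,"ry":0,"rz":0,"x":0,"y":0,"z":0.009,"fingers":0.3}], squeeze=45)

```text
time: 31.8
ee_pos: [0.5346, 0.2662, 0.0949]
eef_rot: [-0.084, 0.996, -0.0, -0.0]
ft_force: [-0.1, 0.4, -3.8]
width: 0.0396
```

```bash
python3 - <<'E'
from h import *
st()
E
```

```text
31.8 p [0.5346 0.2662 0.0949] toolY [-0.167  0.986 -0.   ] z [-0. -0. -1.] F [-0.12  0.39 -3.76] M [-0.005 -0.03  -0.02 ] w 0.0396 Mtool [ 0.01  -0.029  0.02 ] q [-0.85  0.48  0.39  1.75 -0.21  0.95  1.36]
```

No contact so far, and the case is already well inside the lips. Lowering the last 2 mm.

Request:
drive_tool(plan=[{"rx":0,"ry":0,"rz":0,"x":0,"y":0,"z":0.001,"fingers":0.3},{"rx":0,"ry":0,"rz":0,"x":0,"y":0,"z":0.0018,"fingers":0.3},{"rx":0,"ry":0,"rz":0,"x":0,"y":0,"z":0.0018,"fingers":0.3},{"rx":0,"ry":0,"rz":0,"x":0,"y":0,"z":0.0018,"fingers":0.3}], squeeze=45)

```text
time: 32.3
ee_pos: [0.5347, 0.2663, 0.0932]
eef_rot: [-0.084, 0.996, 0.0, 0.0]
ft_force: [-0.3, 0.0, -4.3]
width: 0.0396
```

Request:
drive_tool(plan=[{"rx":0,"ry":0,"rz":0,"x":0,"y":0,"z":0.0005,"fingers":0.3},{"rx":0,"ry":0,"rz":0,"x":0,"y":0,"z":0.0008,"fingers":0.3},{"rx":0,"ry":0,"rz":0,"x":0,"y":0,"z":0.0008,"fingers":0.3}], squeeze=45)

```text
time: 32.67
ee_pos: [0.5347, 0.2663, 0.0931]
eef_rot: [-0.084, 0.996, 0.0, -0.0]
ft_force: [-4.5, -2.0, 5.6]
width: 0.04
```

Contact with the plate reads 5.6 N, at the same height as in the nests. Release and retreat straight up.

Request:
drive_tool(plan=[{"rx":0,"ry":0,"rz":0,"x":0,"y":0,"z":0.0,"fingers":0.75},{"rx":0,"ry":0,"rz":0,"x":0,"y":0,"z":0.0,"fingers":0.75},{"rx":0,"ry":0,"rz":0,"x":0,"y":0,"z":0.0,"fingers":0.75},{"rx":0,"ry":0,"rz":0,"x":0,"y":0,"z":0.0,"fingers":0.75},{"rx":0,"ry":0,"rz":0,"x":0,"y":0,"z":-0.02,"fingers":0.75},{"rx":0,"ry":0,"rz":0,"x":0,"y":0,"z":-0.06,"fingers":0.75},{"rx":0,"ry":0,"rz":0,"x":0,"y":0,"z":-0.11,"fingers":0.75},{"rx":0,"ry":0,"rz":0,"x":0,"y":0,"z":-0.16,"fingers":0.75},{"rx":0,"ry":0,"rz":0,"x":0,"y":0,"z":-0.2,"fingers":0.75},{"rx":0,"ry":0,"rz":0,"x":0.06,"y":0,"z":-0.2,"fingers":0.75},{"rx":0,"ry":0,"rz":0,"x":0.12,"y":0,"z":-0.2,"fingers":0.75},{"rx":0,"ry":0,"rz":0,"x":0.12,"y":0,"z":-0.2,"fingers":0.75}], squeeze=45)

```text
time: 34.17
ee_pos: [0.4132, 0.2456, 0.2936]
eef_rot: [-0.085, 0.996, 0.001, -0.0]
ft_force: [1.4, -0.7, 0.5]
width: 0.0656
```

```bash
python3 - <<'E'
from h import *
st()
for c in ("side","top"):
    d,W=cloud(c); cv2.imwrite(f"pics/{c}7.png",d["color"][:,:,::-1])
    print(c,'cradle case',rect(W,.42,.65,.18,.36,.047,.07),[rect(W,.45,.70,y-.043,y+.043,.047,.07) for y in (-.016,-.104)])
    for n,b in dict(ba=(.55,.65,.06,.16),cap=(.4,.47,.08,.14)).items(): 
        try: print(n,rect(W,*b,.012,.12))
        except Exception as e: print(n,e)
    W=W.reshape(-1,3); m=(abs(W[:,0]-.5355)<.06)&(abs(W[:,1]-.266)<.03)&(W[:,2]>.047)&(W[:,2]<.07); p=W[m]
    A=np.c_[p[:,:2]-[.5355,.266],np.ones(len(p))]; print('plane',np.linalg.lstsq(A,p[:,2],rcond=None)[0].round(4))
E
```

```text
34.17 p [0.4132 0.2456 0.2936] toolY [-0.169  0.986  0.003] z [-0.001  0.003 -1.   ] F [ 1.4  -0.74  0.45] M [ 0.054 -0.018  0.029] w 0.0656 Mtool [-0.05  -0.027 -0.029] q [-1.02 -0.01  0.4   1.85 -0.    1.3   1.11]
side cradle case (array([536.5, 268. ]), array([130.1,  41.9]), 9.84, 3031, np.float64(56.0)) [(array([575.2, -12.9]), array([ 42.8, 130. ]), 88.77, 1513, np.float64(55.6)), (array([ 576.6, -101.5]), array([ 43.1, 122.1]), 88.27, 1158, np.float64(55.5))]
ba (array([599.5, 107.2]), array([38.3, 39.3]), 10.25, 1133, np.float64(60.4))
cap (array([0., 0.]), array([0., 0.]), 0.0, 0, np.float64(nan))
plane [ 0.012  -0.0532  0.056 ]
top cradle case (array([535.3, 265. ]), array([128.3,  41.4]), 9.26, 1368, np.float64(55.5)) [(array([572.3, -15.3]), array([ 41.2, 129. ]), 89.33, 1353, np.float64(55.6)), (array([ 570.2, -105. ]), array([ 41.6, 129.4]), 88.65, 1357, np.float64(55.3))]
ba (array([596.8, 102.6]), array([38.4, 37.9]), 9.54, 432, np.float64(81.6))
cap (array([435.7, 109.2]), array([31.2, 31.6]), 62.66, 218, np.float64(19.1))
plane [-0.0016  0.0143  0.0555]
  return _methods._mean(a, axis=axis, dtype=dtype,
  ret = ret.dtype.type(ret / rcount)
```

View pics/side7.png

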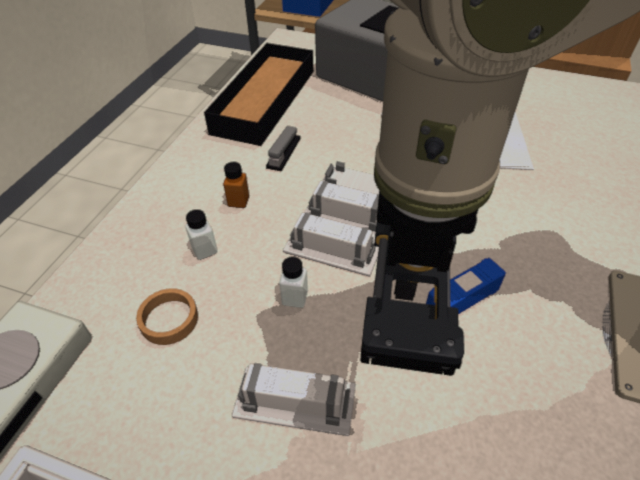

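The side view shows case 3 flat in the cradle at (293,392) with its top at about 56 mm. Cases 1 and 2 are home, nothing else has moved, and the gripper is free. Handing in.

```bash
python3 - <<'E'
from h import *
print(workorder.close_job())
E
```

```text
the job is handed in; nothing more can be done
None
```

The loose core is in case 3, which now sits fully home in the single cradle. Cases 1 and 2 were sound and are back in their own nests. The job was handed in at about 34 s of the 72 s allowed.

**How the loose case was found:** I lifted each case about 150 mm and rocked it about 27° each way, then compared the moment in the hand with the case level.

| Case | End-to-end moment shift (N m) | Verdict |
|---|---|---|
| 1 | 0.02 to 0.03 ± 0.013 | sound |
| 2 | 0.02 ± 0.017 | sound |
| 3 | 0.096 ± 0.016 | loose core |

The noise on single torque readings is about 0.03 N m, so these are averages of 8 or more readings. For case 1 I did not measure the tilt angle itself, only commanded the same moves as for the other two.

**Last checks:**
- **Case heights:** all three case tops read 55.3–56 mm above the table, as at the start, against 56 mm expected when home.
- **Cradle fit:** case 3's pose matches the cradle in both cameras to about 1 mm in position and half a degree in angle.
- **Set-down force:** contact was under 9 N each time.
- **Bystanders:** bottle a and the spare cap are where they started; I compared the others only by eye in the picture.

**Checks that disagreed or failed:**
- The two cameras differ by 2–3 mm in absolute position, so I used their mean.
- The final side view could not measure the cap because the arm hid it; the top view confirmed it.
- A plane fit from the side view suggested a slight sideways tilt of case 3 (about 3°). The top view gave under 1°, so I put this down to side-wall pixels.

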